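# Loosen the dish press by two turns of its knurled wheel

## Robot

A 6-joint arm with a two-finger parallel gripper is mounted at the origin on a cart in front of the work surface, level with it; the furniture and walls round the work are solid. World frame = base frame: x ahead of the robot, y to its left, z up, the work surface at z = 0. Lengths are in mm, angles in degrees, forces in N, time in s.
With the tool pointing down it reaches from about 275 to 975 mm from the base axis. Payload 8.4 kg.
Tool frame: the origin (TCP) lies at the very end of the fingers, on their centre line; the grasp point (between the pads) lies 19 mm behind it (r.pinch_z is the distance from the TCP to the grasp point, in mm); z points along the fingers, y is the direction in which the jaws open and shut (so a half turn about z gives the same grasp; the last joint's range is limited). The gripper opens to 92 mm and grips with 3 to 60 N. Pads are 20 mm wide; open, the fingers measure 128 mm over their backs; the gripper's body (75 mm by 189 mm) begins 69 mm behind the grasp point.
Start: joints at [-73.992, 20.225, 93.587, -0, 66.188, -0.138], TCP at [173.802, -600.35, 185.283] pointing down, gripper open.
Joint ranges: [-150.9, 150.9], [-52.94, 120.26], [3.33, 152.33], [-74.26, 254.26], [0, 154.13], [-172.89, 172.89]. Speed limits (degrees/s): [127.2, 127.2, 159.86, 180, 180, 180].

## Interface

Orientations are given as [roll, pitch, yaw] about the fixed x, y, z axes, in that order (R = Rz(yaw) Ry(pitch) Rx(roll)).
In Python, from bench import status, optics, job_done, r gives the robot as it stands. The module is installed in compiled form; this text tells all that it offers.
- The arm moves only by the tool step_arm, never from a script. Its argument "deltas" is a list of rows, each an object of numbers: "tx", "ty", "tz": the shift along the tool's x, y, z scaled (see below); "rx", "ry", "rz": the turn, a rotation vector about the tool's x, y, z scaled (see below). In form: [{"tx": .., "ty": .., "tz": .., "rx": .., "ry": .., "rz": ..}, ...]. A call has 1 to 12 rows; each row shifts and turns the commanded pose from where the row before left it, along the tool's axes as they then stand; what a row does not reach is not made up. The controller multiplies each number of a shift by 0.03 m and each number of a turn by 6 degrees. A row lasts 1/12 s, in which the tool goes at most 41.7 mm and 7.16 degrees, less where a joint would pass 70% of its speed; a pose out of reach is approached as far as the arm can. A call with a number of a shift or a turn outside -1 to 1 is refused whole. A call with a gripper value outside its range is refused whole. "grip" is the opening, from -1 (shut) to 1 (fully open), so that 0 is half open, set as the call begins (left out, the last holds). The fingers move at their own pace and stop on an object; "newtons" is the grip in N (left out, the last holds). Time passes only in rows, so rows that do not move let the fingers close. It gives the time, the measured TCP pose, the force and the opening at its end, in the units of the state.
- status.sense(): the state, without advancing time (a new reading comes with each control period).
- optics.capture(name): name is "scene" or "top"; returns the picture (480x640x3 uint8, red, green, blue); there is no depth.
- optics.calibration(name): a dict with "K" (3x3 intrinsics, pixels), "k1" (the pictures are not rectified: a ray, as slopes to the right and down, at radius r is drawn at 1 + k1 r^2 times it, then the intrinsics apply), "origin" and "attitude" of the camera in the world. Camera axes: x right, y down, z forward; pixel columns grow to the right and rows downward; lengths in mm; the calibration is good to about 2 mm. A picture is of the moment at which its call begins. calibration takes no time and is no camera call.
- job_done(): hands the job in, once; it reports no verdict.
Trained networks look in the newest picture that a camera, given by its name, has taken for a name from the list of things; names that differ only in an ending like _2 or _b are one class to them, and where a whole thing is asked for, a point or a joint stands for the part that bears it (a point fixed in the world has none). Each returns a list of dicts, best first, with "confidence" (0 to 1); they miss things now and then, are a little off and sometimes report something else, mostly with a low value. They report only what shows in the picture. A call takes as long as a camera call. They do not tell look-alikes from the thing itself.
- optics.spot_in(camera, name): "pixel" ([column, row] in pixels, amid what is visible of it).
- optics.landmark_of(camera, name): "pixel" ([column, row] in pixels: a listed point, or the origin of a listed thing).
The state is a dict: "t": time; "q": joint angles; "qvel": joint speeds; "tau": joint torques, N m; "position": TCP position; "orientation": TCP orientation; "force": force on the tool from outside, world axes, zero at the start; "wrist_torque": the same for the moment, N m; "opening": finger opening in mm.
Only numpy, scipy, OpenCV 4.12 (cv2) and the standard library are available. Lean on these libraries where they do the work, as an engineer would, in place of code of your own. Each camera call takes 0.05 s, during which the arm holds its last target. There are 200 camera calls.

## Task

Loosen the dish press: with a light press of a fingertip on the knurled rim of its big wheel, roll the wheel two full turns anticlockwise as seen from above, so that the raised mark on the wheel comes round for the second time to where it started, and stop there. Only touch the wheel, do not pinch it or lean hard on it, and leave the dish in the press and the things around it where they are.

Things in the scene. Friction and masses are not known exactly. Their poses are not given: they have to be found in the camera images.
- dish_press: Small bench press, fixed to the worktop: grey base plate 80 x 124 x 12 mm (its x and y), two steel posts and an aluminium bridge 26 x 122 mm across them, along its y, top at 60 mm (post nuts to 62 mm). Above the bridge lies a big knurled wheel on a vertical screw through the middle of the press. Origin: centre of the underside of the base; z up. Its place and yaw on the worktop vary.
- wheel_disc: The knurled wheel itself; origin on its axis at its underside, 72 mm above the worktop; it turns with the screw about the vertical through the middle of the press. It rests on a spring washer: under a press it gives way downward by up to 6 mm, starting at about 2 N and gaining 1.5 N per mm, and comes back up when let go.
- wheel_top (a point): Centre of the flat top face of the wheel, on its axis, 86 mm above the worktop when nothing presses on it. The wheel is an aluminium disc 94 mm across (radius 47 mm) and 14 mm thick, knurled round its side. Its top is flat and free from radius 20 mm to 45 mm; pressing there and moving the fingertip round the axis drags the wheel along by friction. It may also be driven at its side.
- wheel_mark (a point): Outer end, 19 mm from the axis, of the raised mark on the wheel's top: a small white rib, 19 x 6 mm and 2 mm high, from the centre outward. It turns with the wheel and shows its angle.
- press_wheel (a joint): Turn of the wheel (rad), 0 = screwed down tight, growing as it is loosened (anticlockwise from above); it goes on counting past a full turn (6.28) and stops at 18.85. It starts between 0 and 1.2. The wheel has some friction (about 0.05 N m) and stays where it is left.
- dish: Clear round dish with a pink filling, 61 mm across and 15 mm high, lying loose on the base under the pressure pad of the press; origin at the centre of its underside. To be left where it is.
- timer: White bench timer 72 x 66 x 18 mm lying on its back; bystander. Origin: centre of its underside.
- small_beaker: Small glass beaker, 52 mm across, 61 mm high; bystander. Origin: centre of its underside.
- spare_dish: Another dish, 61 mm across, 15 mm high, lying on the worktop outside the press; bystander. Origin: centre of its underside.
- box_of_tips: Closed blue-tinted box of pipette tips, 89 x 122 x 71 mm, behind the press; bystander. Origin: centre of its underside.
Things that resemble listed ones, but are neither listed nor needed, are in the scene too. There is more than one size of the dish_press; the one meant has the size given above.

How it is judged (in metres and radians):
On the way, in this order (a step that is already met when the one before it is completed fails the run):
1. a fingertip rolls the wheel: it is touched by the fingers while it has passed 1.8 rad (contact force between the fingers and wheel_disc above 0.3 N and value of joint press_wheel above 1.8 rad), for 0.04 s.
2. the first full turn is done and the second begun (joint past 7.6 rad) (value of joint press_wheel above 7.6 rad), for 0.04 s.
At the end, for the whole second after the job is handed in: The wheel, at rest, has made two full turns anticlockwise from its start: joint 11.9 to 14.42 rad, and the outer end of its mark within 12.5 mm of its starting point (a tenth of a turn). The dish is within 8 mm and each bystander within 20 mm of its starting place (value of joint press_wheel between 11.9 and 14.42 rad and distance of wheel_mark from where it was at the start of the episode below 0.0125 m and velocity of joint press_wheel between -0.1 and 0.1 rad/s and distance of dish from where it was at the start of the episode below 0.008 m and distance of each of timer, small_beaker, spare_dish, box_of_tips from where it was at the start of the episode below 0.02 m); the robot touches nothing.
It fails at once if the wheel is turned much too far (past 14.8 rad) (value of joint press_wheel above 14.8 rad).
It fails at once if the fingers lean on or squeeze the wheel with more than 35 N (contact force between the fingers and wheel_disc above 35 N).
It fails at once if the dish in the press is shifted or lifted by more than 10 mm (distance of dish from where it was at the start of the episode above 0.01 m).
It fails at once if a bystander is shifted or lifted by more than 25 mm (distance of any of timer, small_beaker, spare_dish, box_of_tips from where it was at the start of the episode above 0.025 m).
It also fails if it takes over 53 s, if anything falls off the work surface, if the arm or the gripper's body presses on something with over 40 N, if the wrist force passes 120 N, or if a joint passes its speed limit or range.

## Working session

There is one attempt and no reset: what is moved stays moved. The work goes in short steps, Python scripts to look and compute and a tool call to move; the robot and the scene stay as the last step left them, time stands still between calls to the robot, and variables do not carry over. Pictures are saved under pics/ and viewed, about 8 in all and at most 12, crops included, and the job is handed in when it is done.

Besides the shell and the picture viewer there is one more tool, called after ">>>" as name(argument=value, ...) on one line, values as JSON. step_arm: Moves the arm, as the interface text tells. Shifts and turns lie within -1 to 1; 1 stands for 0.03 m of shift or 6 degrees of turn. Its arguments: {"type":"object","properties":{"deltas":{"type":"array","items":{"type":"object","properties":{"tx":{"type":"number"},"ty":{"type":"number"},"tz":{"type":"number"},"rx":{"type":"number"},"ry":{"type":"number"},"rz":{"type":"number"}}}},"grip":{"type":"number"},"newtons":{"type":"number"}},"required":["deltas"]}

```bash
mkdir -p pics; cat > h.py <<'E'
import numpy as np, cv2
from bench import status, optics, job_done, r
def ray(cam,px,z):
    c=optics.calibration(cam);K=np.array(c["K"],float)
    u=np.array([(px[0]-K[0,2])/K[0,0],(px[1]-K[1,2])/K[1,1]]);s=u.copy()
    for _ in range(30): s=u/(1+c["k1"]*(s@s))
    A=np.array(c["attitude"],float)
    if A.shape!=(3,3):
        from scipy.spatial.transform import Rotation as R
        A=R.from_euler('xyz',A,degrees=True).as_matrix()
    d=A@np.array([*s,1]);o=np.array(c["origin"],float)
    return (o+d*(z-o[2])/d[2]).round(1)
E
python3 - <<'E'
from h import *
for c in("scene","top"):
    print(c,optics.calibration(c))
    cv2.imwrite(f"pics/{c}0.png",optics.capture(c)[:,:,::-1])
    for n,z in(("wheel_top",86),("wheel_mark",88),("dish_press",0),("box_of_tips",0),("small_beaker",0),("timer",0),("spare_dish",0)):
        for d in optics.landmark_of(c,n): print(c,n,d["pixel"],round(d["confidence"],2),ray(c,d["pixel"],z))
print(status.sense())
E
```

```text
scene {'K': array([[477.52186181,   0.        , 316.05258787],
       [  0.        , 477.52186181, 233.05906458],
       [  0.        ,   0.        ,   1.        ]]), 'k1': -0.004219447333217934, 'origin': array([ 244.2035401 , -678.06731123,  569.30062954]), 'attitude': array([-121.7445499 ,   -1.24188765,  -24.0429085 ])}
scene wheel_top [331.0, 208.6] 0.91 [641.  108.6  86. ]
scene wheel_mark [335.9, 205.8] 0.72 [654.3 112.6  88. ]
scene wheel_mark [252.4, 204.3] 0.59 [493.1 184.1  88. ]
scene dish_press [326.4, 232.9] 0.87 [652.5 149.3   0. ]
scene dish_press [246.5, 243.6] 0.86 [472.3 174.5   0. ]
scene box_of_tips [379.2, 223.6] 0.96 [785.7 140.3   0. ]
scene small_beaker [192.9, 215.9] 0.92 [390.2 338.4   0. ]
scene small_beaker [376.9, 219.0] 0.62 [791.6 161.2   0. ]
scene timer [239.4, 322.9] 0.87 [387.1 -62.5   0. ]
scene spare_dish [280.9, 386.5] 0.9 [ 404.9 -219.5    0. ]
top {'K': array([[501.23551165,   0.        , 312.58018981],
       [  0.        , 501.23551165, 237.29043917],
       [  0.        ,   0.        ,   1.        ]]), 'k1': -0.10651294575713872, 'origin': 
[... 676 characters left out ...]
spare_dish [444.0, 327.8] 0.73 [ 412.5 -224.7    0. ]
{'t': 0.8, 'q': array([-7.39883800e+01,  2.02239138e+01,  9.35868063e+01, -2.51435851e-04,
        6.61870987e+01, -1.37769985e-01]), 'qvel': array([-0.02780158,  0.03951641, -0.06954713,  0.03245987, -0.05469975,
        0.00950585]), 'tau': array([ 2.66896495e-03, -5.93694377e+01, -3.34567022e+01,  6.98730396e-02,
        1.58189301e-02, -5.58564864e-05]), 'position': array([ 173.83854037, -600.35089698,  185.30018729]), 'orientation': array([1.79997819e+02, 2.35278685e-04, 1.61494915e+01]), 'force': array([0.0924663 , 0.01584352, 0.22313684]), 'wrist_torque': array([-0.01269622,  0.02123461,  0.00404195]), 'opening': 92.23101045114304}
```

```bash
python3 - <<'E'
import cv2
i=cv2.imread("pics/top0.png")[170:350,180:340]; cv2.imwrite("pics/topc.png",cv2.resize(i,None,fx=3.3,fy=3.3,interpolation=cv2.INTER_CUBIC))
E
```

```text
(no output)
```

View pics/scene0.png

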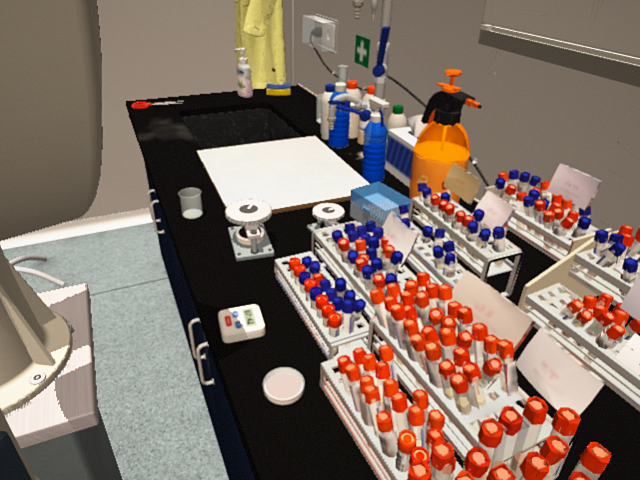

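View pics/topc.png

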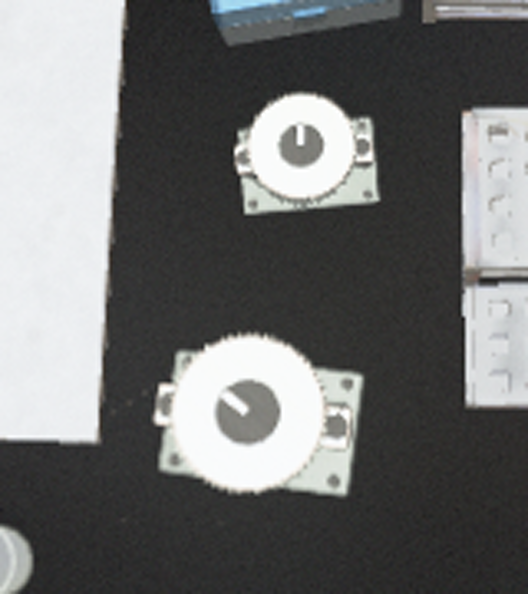

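The scene view shows two presses: one at pixel (250,225) and a smaller one at (328,215). In the top crop the near wheel is about 47 px across, which gives 94 mm, so it's the one meant. The far wheel is about 33 px. The target's rib points up and left in the image. Next I'll measure its centre and mark angle.

```bash
cat >> h.py <<'E'
def wheel(img,ctr=None):
    "top picture: hub centre, mark angle (deg, world), wheel outline centre/radius"
    g=cv2.cvtColor(img,cv2.COLOR_RGB2GRAY); x0,y0=225,265; w=g[y0:y0+60,x0:x0+60]
    b=(w>190).astype(np.uint8)
    cs,_=cv2.findContours(b,cv2.RETR_EXTERNAL,cv2.CHAIN_APPROX_NONE)
    c=max(cs,key=cv2.contourArea); e=cv2.fitEllipse(cv2.convexHull(c))
    C=np.array(e[0])+[x0,y0]
    P=ray("top",C,84) if ctr is None else np.array(ctr)
    yy,xx=np.mgrid[y0:y0+60,x0:x0+60]
    W=np.array([ray("top",(u,v),87)[:2] for u,v in zip(xx.ravel(),yy.ravel())])-P[:2]
    rr=np.hypot(*W.T); m=(rr>7)&(rr<16); wt=np.clip(w.ravel().astype(float)-120,0,None)*m
    d=(W/np.maximum(rr,1)[:,None]*wt[:,None]).sum(0)/wt.sum()
    dark=(rr<25)&(w.ravel()<130); 
    return dict(outline=C.round(1),axes=np.round(e[1],1),P=P,ang=round(float(np.degrees(np.arctan2(d[1],d[0]))),1),conc=round(float(np.hypot(*d)),2),darkc=(W[dark].mean(0)+P[:2]).round(1))
E
python3 - <<'E'
from h import *
i=cv2.imread("pics/top0.png")[:,:,::-1]
print(wheel(i)); print(wheel(i,(478.5,171.8)))
E
```

```text
Traceback (most recent call last):
  File "h.py", line 22, in wheel
    W=np.array([ray("top",(u,v),87)[:2] for u,v in zip(xx.ravel(),yy.ravel())])-P[:2]
                ~~~^^^^^^^^^^^^^^^^
  File "h.py", line 4, in ray
    c=optics.calibration(cam);K=np.array(c["K"],float)
ValueError: time passes only in moves, steps and waits
```

>>> step_arm(deltas=[{"rz": 0.9}, {"rz": 0.9}, {"rz": 0.89}])

```text
schema error: expected keys tx, ty, tz, rx, ry, rz
```

```bash
sed -i 's/^def ray/CAL={n:optics.calibration(n) for n in ("scene","top")}\ndef ray/; s/c=optics.calibration(cam);/c=CAL[cam];/' h.py
python3 - <<'E'
from h import *
i=cv2.imread("pics/top0.png")[:,:,::-1]
print(wheel(i)); print(wheel(i,(478.5,171.8)))
E
```

```text
{'outline': array([259.6, 296.9]), 'axes': array([48.5, 69.7]), 'P': array([474.7, 162.4,  84. ]), 'ang': -114.9, 'conc': 0.44, 'darkc': array([477.3, 168.2])}
{'outline': array([259.6, 296.9]), 'axes': array([48.5, 69.7]), 'P': array([478.5, 171.8]), 'ang': 51.9, 'conc': 0.49, 'darkc': array([477.2, 168.9])}
```

>>> step_arm(deltas=[{"tx": 0, "ty": 0, "tz": 0, "rx": 0, "ry": 0, "rz": 0.9}, {"tx": 0, "ty": 0, "tz": 0, "rx": 0, "ry": 0, "rz": 0.9}, {"tx": 0, "ty": 0, "tz": 0, "rx": 0, "ry": 0, "rz": 0.89}])

```text
t: 1.05
position: [173.8, -600.4, 185.3]
orientation: [180.0, -0.0, -0.3]
force: [0.2, 0.3, -0.4]
opening: 91.8
```

>>> step_arm(deltas=[{"tx": 0.42, "ty": -0.95, "tz": 0, "rx": 0, "ry": 0, "rz": 0}, {"tx": 0.42, "ty": -0.95, "tz": 0, "rx": 0, "ry": 0, "rz": 0}, {"tx": 0.42, "ty": -0.95, "tz": 0, "rx": 0, "ry": 0, "rz": 0}, {"tx": 0.42, "ty": -0.95, "tz": 0, "rx": 0, "ry": 0, "rz": 0}, {"tx": 0.42, "ty": -0.95, "tz": 0, "rx": 0, "ry": 0, "rz": 0}, {"tx": 0.42, "ty": -0.95, "tz": 0, "rx": 0, "ry": 0, "rz": 0}, {"tx": 0.42, "ty": -0.95, "tz": 0, "rx": 0, "ry": 0, "rz": 0}, {"tx": 0.42, "ty": -0.95, "tz": 0, "rx": 0, "ry": 0, "rz": 0}, {"tx": 0.42, "ty": -0.95, "tz": 0, "rx": 0, "ry": 0, "rz": 0}, {"tx": 0.42, "ty": -0.95, "tz": 0, "rx": 0, "ry": 0, "rz": 0}, {"tx": 0.42, "ty": -0.95, "tz": 0, "rx": 0, "ry": 0, "rz": 0}, {"tx": 0.42, "ty": -0.95, "tz": 0, "rx": 0, "ry": 0, "rz": 0}])

```text
t: 2.05
position: [325.4, -257.0, 185.5]
orientation: [180.0, -0.0, -0.0]
force: [1.1, -1.4, -0.3]
opening: 91.6
```

```bash
python3 - <<'E'
import cv2,numpy as np
g=cv2.imread("pics/top0.png",0)
print(g[268:324:2,230:284:2])
E
```

```text
[[ 56  53  52  52  53  50  55  52  54  51  52  53  52  47  55  52  54  48
   50  54  47  49  51  49  50  52  50]
 [ 53  51  53  51  53  55  53  52  52  45  50  85  63  58  69  61  54  53
   49  50  52  51  48  51  48  50  51]
 [ 52  55  56  53  51  55  52  52  65 116 202 228 229 237 218 232 151  73
   56  50  49  51  50  51  48  53  49]
 [ 51  53  52  54  48  55 152 147 234 250 250 250 250 250 250 250 250 237
  148  87  51  53  55  50  51  53  49]
 [ 54  54 129 129 116 149 230 250 250 249 250 250 250 250 250 250 250 250
  250 234 111  52  52  51  54  50  48]
 [ 53  54 202 151 217 241 250 250 250 250 250 250 250 250 249 250 250 250
  250 250 237 134  53  50  51  50  49]
 [ 52  64 205 185 241 250 250 250 250 250 250 250 250 250 250 250 250 250
  249 250 250 235 108  52  52  51  51]
 [ 56 101 217 232 250 250 250 250 250 250 250 250 250 250 250 250 250 250
  250 250 250 250 236 194 192 148 127]
 [ 50 155 215 249 250 250 250 250 250 250 250 245 242 240 247 250 250 250
  250 250 250 250 250 223 220 220 220]
 [184 192 241 250 250 250 250 250 250 246 208 131 132 129 130 210 249 250
  249 250
[... 1364 characters left out ...]
 210 222 224 224 223]
 [156 185 200 203 218 241 250 250 250 249 250 249 250 250 250 250 249 249
  249 248 224 213 222 222 223 222 223]
 [ 44  52  53  68 105 162 230 249 250 249 250 250 250 250 249 250 249 250
  246 193 192 220 218 222 221 145 186]
 [ 51  48  51  50  50  51 105 190 232 247 250 250 250 249 250 247 246 227
  177 217 220 222 222 222 221 136 132]
 [ 50  49  52  49  50  52  54  51  93  95 164 213 190 188 209 138  84  66
   70 121 136 156 168 201 209 203 216]
 [ 49  50  47  49  47  51  49  50  45  50  52  52  48  53  54  49  49  52
   48  52  52  48  46  47  47  56  87]
 [ 46  51  49  50  48  52  48  50  49  49  50  48  51  52  48  54  48  43
   49  48  50  46  48  49  49  45  50]]
```

```bash
sed -i 's/w>190/w>244/; s/C,84)/C,86)/' h.py; python3 - <<'E'
from h import *
i=cv2.imread("pics/top0.png")[:,:,::-1]
a=wheel(i);print(a); print(wheel(i,a["P"]+np.array([1,1,0])))
E
```

```text
{'outline': array([254.6, 294.9]), 'axes': array([44.3, 45. ]), 'P': array([478.5, 172.1,  86. ]), 'ang': 49.9, 'conc': 0.49, 'darkc': array([477.2, 168.9])}
{'outline': array([254.6, 294.9]), 'axes': array([44.3, 45. ]), 'P': array([479.5, 173.1,  86. ]), 'ang': 50.8, 'conc': 0.47, 'darkc': array([477.2, 168.9])}
```

>>> step_arm(deltas=[{"tx": 0.42, "ty": -0.95, "tz": 0, "rx": 0, "ry": 0, "rz": 0}, {"tx": 0.42, "ty": -0.95, "tz": 0, "rx": 0, "ry": 0, "rz": 0}, {"tx": 0.42, "ty": -0.95, "tz": 0, "rx": 0, "ry": 0, "rz": 0}, {"tx": 0.42, "ty": -0.95, "tz": 0, "rx": 0, "ry": 0, "rz": 0}, {"tx": 0.42, "ty": -0.95, "tz": 0, "rx": 0, "ry": 0, "rz": 0}, {"tx": 0.42, "ty": -0.95, "tz": 0, "rx": 0, "ry": 0, "rz": 0}, {"tx": 0.42, "ty": -0.95, "tz": 0, "rx": 0, "ry": 0, "rz": 0}, {"tx": 0.42, "ty": -0.95, "tz": 0, "rx": 0, "ry": 0, "rz": 0}, {"tx": 0.42, "ty": -0.95, "tz": 0, "rx": 0, "ry": 0, "rz": 0}, {"tx": 0.42, "ty": -0.95, "tz": 0, "rx": 0, "ry": 0, "rz": 0}, {"tx": 0.4, "ty": -0.6, "tz": 0, "rx": 0, "ry": 0, "rz": 0}, {"tx": 0, "ty": 0, "tz": 0, "rx": 0, "ry": 0, "rz": 0}])

```text
t: 3.05
position: [465.0, 47.6, 185.6]
orientation: [-179.9, -0.1, 0.2]
force: [-0.5, -0.4, 0.6]
opening: 91.9
```

>>> step_arm(deltas=[{"tx": 0.22, "ty": -0.59, "tz": 0.6, "rx": 0, "ry": 0, "rz": 0}, {"tx": 0.22, "ty": -0.59, "tz": 0.8, "rx": 0, "ry": 0, "rz": 0}, {"tx": 0, "ty": 0, "tz": 0.8, "rx": 0, "ry": 0, "rz": 0}, {"tx": 0, "ty": 0, "tz": 0.5, "rx": 0, "ry": 0, "rz": 0}, {"tx": 0, "ty": 0, "tz": 0, "rx": 0, "ry": 0, "rz": 0}])

```text
t: 3.47
position: [473.6, 79.4, 101.5]
orientation: [179.9, 0.3, 0.0]
force: [-1.2, -1.3, 0.7]
opening: 91.8
```

```bash
sed -i 's/float)-120/float)-190/' h.py; python3 - <<'E'
from h import *
i=cv2.imread("pics/top0.png")[:,:,::-1]
print(wheel(i))
a=optics.capture("scene")[130:290,180:340,::-1];b=optics.capture("top")[200:360,180:340,::-1]
cv2.imwrite("pics/c1.png",cv2.resize(np.hstack([a,b]),None,fx=2.5,fy=2.5,interpolation=cv2.INTER_CUBIC))
print(status.sense()["position"])
E
```

```text
{'outline': array([254.6, 294.9]), 'axes': array([44.3, 45. ]), 'P': array([478.5, 172.1,  86. ]), 'ang': 49.5, 'conc': 0.99, 'darkc': array([477.2, 168.9])}
[475.75072739  79.56065933 104.37079997]
```

View pics/c1.png

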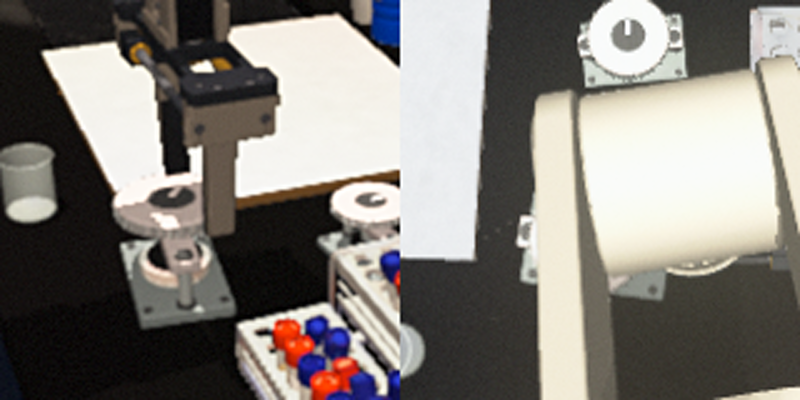

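The scene view shows the rear finger over the near side of the wheel. The front finger hangs free at about (218,185) in the crop, and the hub and mark show at (175,196). The arm blocks the top camera here. Now I'll lower the finger gently.

>>> step_arm(deltas=[{"tx": 0.09, "ty": -0.11, "tz": 0.2, "rx": 0, "ry": 0, "rz": 0}, {"tx": 0, "ty": 0, "tz": 0.2, "rx": 0, "ry": 0, "rz": 0}, {"tx": 0, "ty": 0, "tz": 0.2, "rx": 0, "ry": 0, "rz": 0}, {"tx": 0, "ty": 0, "tz": 0.1, "rx": 0, "ry": 0, "rz": 0}, {"tx": 0, "ty": 0, "tz": 0, "rx": 0, "ry": 0, "rz": 0}])

```text
t: 3.98
position: [478.3, 83.2, 82.7]
orientation: [180.0, 0.1, 0.0]
force: [-0.4, -0.2, 0.3]
opening: 91.8
```

```bash
cat >> h.py <<'E'
def swheel(img,P=(478.5,172.1)):
    "scene picture: mark angle (deg, world) from bright rib on dark hub"
    g=cv2.cvtColor(img,cv2.COLOR_RGB2GRAY).astype(float); x0,y0,n=230,195,40
    yy,xx=np.mgrid[y0:y0+n,x0:x0+n]
    W=np.array([ray("scene",(u,v),87)[:2] for u,v in zip(xx.ravel(),yy.ravel())])-np.array(P)
    rr=np.hypot(*W.T); v=g[y0:y0+n,x0:x0+n].ravel()
    m=(rr<30)&(v<130); c=W[m].mean(0) if m.any() else None
    m=(rr>5)&(rr<16); wt=np.clip(v-150,0,None)*m; d=(W/np.maximum(rr,1)[:,None]*wt[:,None]).sum(0)/max(wt.sum(),1)
    return dict(ang=round(float(np.degrees(np.arctan2(d[1],d[0]))),1),conc=round(float(np.hypot(*d)),2),dark=None if c is None else c.round(1),nd=int(m.sum()))
E
python3 - <<'E'
from h import *
print(swheel(cv2.imread("pics/scene0.png")[:,:,::-1]))
print(swheel(optics.capture("scene")))
s=status.sense();print(s["position"],s["force"])
E
```

```text
{'ang': 51.0, 'conc': 0.97, 'dark': array([ 0.1, -1.9]), 'nd': 85}
{'ang': 0.0, 'conc': 0.0, 'dark': array([4. , 1.1]), 'nd': 85}
[478.51481714  83.27272803  83.00004214] [0.31538907 0.60984092 0.59121131]
```

```bash
python3 - <<'E'
from h import *
a=optics.capture("scene")[150:270,180:300,::-1]
cv2.imwrite("pics/c2.png",cv2.resize(a,None,fx=5,fy=5,interpolation=cv2.INTER_CUBIC))
E
```

```text
(no output)
```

View pics/c2.png

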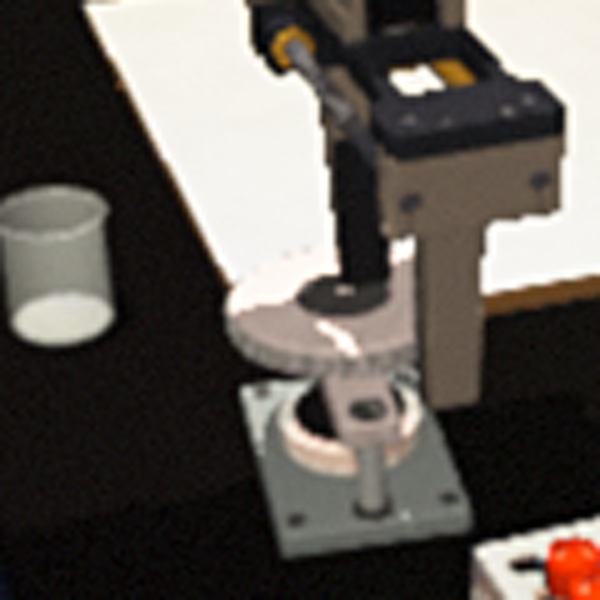

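```bash
python3 - <<'E'
from h import *
from scipy.spatial.transform import Rotation as R
def proj(p):
    c=CAL["scene"];A=R.from_euler('xyz',c["attitude"],degrees=True).as_matrix()
    v=A.T@(np.array(p)-c["origin"]);s=v[:2]/v[2];s=s*(1+c["k1"]*(s@s));return (c["K"]@[*s,1])[:2]
for p in([452,405],[420,405],[480,405],[362,287],[343,311]): print(p,ray("scene",np.array(p)/5+[180,150],83))
for p in([478.5,138,83],[478.5,28,83],[478.5,172,86],[478.5,125,86],[478.5,219,86],[431.5,172,86],[525.5,172,86]): print(p,(proj(p)-[180,150])*5)
E
```

```text
[452, 405] [495.   75.9  83. ]
[420, 405] [483.5  80.5  83. ]
[480, 405] [505.   71.8  83. ]
[362, 287] [491.6 179.9  83. ]
[343, 311] [478. 163.  83.]
[478.5, 138, 83] [362.50115283 338.79526322]
[478.5, 28, 83] [452.92577142 476.34611818]
[478.5, 172, 86] [337.28866365 294.72225098]
[478.5, 125, 86] [372.0076489 347.3227168]
[478.5, 219, 86] [305.01835094 245.82950308]
[431.5, 172, 86] [226.60254803 315.33759066]
[525.5, 172, 86] [444.31865116 274.79116139]
```

The scene crop shows the tip of the rear finger ending at row 287, above the wheel. It was predicted at row 339, so with the jaws open the finger ends sit well above the nominal TCP. That fits the zero force reading. I'll keep lowering in small steps.

>>> step_arm(deltas=[{"tx": 0, "ty": 0, "tz": 0.13, "rx": 0, "ry": 0, "rz": 0}, {"tx": 0, "ty": 0, "tz": 0.13, "rx": 0, "ry": 0, "rz": 0}, {"tx": 0, "ty": 0, "tz": 0, "rx": 0, "ry": 0, "rz": 0}])

```text
t: 4.33
position: [478.4, 83.3, 74.8]
orientation: [180.0, 0.0, 0.0]
force: [0.0, 0.4, 0.5]
opening: 91.9
```

>>> step_arm(deltas=[{"tx": 0, "ty": 0, "tz": 0.15, "rx": 0, "ry": 0, "rz": 0}, {"tx": 0, "ty": 0, "tz": 0, "rx": 0, "ry": 0, "rz": 0}])

```text
t: 4.5
position: [478.4, 83.3, 70.3]
orientation: [180.0, 0.0, 0.0]
force: [-0.4, 0.0, 0.8]
opening: 91.8
```

```bash
python3 - <<'E'
from h import *
a=optics.capture("scene")[150:270,180:300,::-1]
cv2.imwrite("pics/c3.png",cv2.resize(a,None,fx=5,fy=5,interpolation=cv2.INTER_CUBIC))
print(status.sense()["force"])
E
```

```text
[ 0.05260361 -0.6322127   0.31994974]
```

View pics/c3.png

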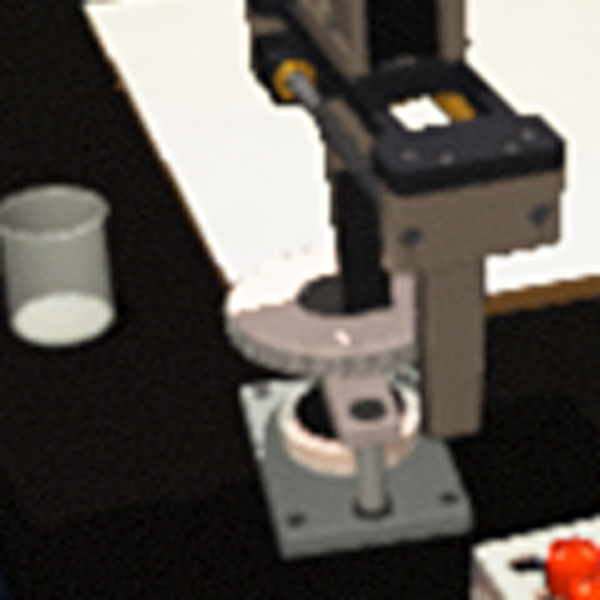

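The finger has come down but is still about 12 mm above the wheel.

>>> step_arm(deltas=[{"tx": 0, "ty": 0, "tz": 0.13, "rx": 0, "ry": 0, "rz": 0}, {"tx": 0, "ty": 0, "tz": 0.13, "rx": 0, "ry": 0, "rz": 0}, {"tx": 0, "ty": 0, "tz": 0, "rx": 0, "ry": 0, "rz": 0}])

```text
t: 4.8
position: [478.4, 83.3, 62.4]
orientation: [180.0, 0.1, 0.0]
force: [-0.3, -0.1, 0.6]
opening: 91.8
```

>>> step_arm(deltas=[{"tx": 0, "ty": 0, "tz": 0.1, "rx": 0, "ry": 0, "rz": 0}, {"tx": 0, "ty": 0, "tz": 0, "rx": 0, "ry": 0, "rz": 0}])

```text
t: 4.97
position: [478.6, 83.3, 59.7]
orientation: [180.0, 0.0, 0.0]
force: [-0.6, 0.7, 1.2]
opening: 91.8
```

>>> step_arm(deltas=[{"tx": 0, "ty": 0, "tz": 0.1, "rx": 0, "ry": 0, "rz": 0}, {"tx": 0, "ty": 0, "tz": 0, "rx": 0, "ry": 0, "rz": 0}])

```text
t: 5.13
position: [479.1, 83.4, 57.0]
orientation: [-180.0, -0.0, 0.0]
force: [0.1, 0.1, 1.9]
opening: 92.1
```

>>> step_arm(deltas=[{"tx": 0, "ty": 0, "tz": 0.08, "rx": 0, "ry": 0, "rz": 0}, {"tx": 0, "ty": 0, "tz": 0, "rx": 0, "ry": 0, "rz": 0}])

```text
t: 5.3
position: [479.1, 83.4, 54.8]
orientation: [-180.0, -0.0, 0.0]
force: [-1.1, -1.5, 4.8]
opening: 92.0
```

>>> step_arm(deltas=[{"tx": 0, "ty": 0, "tz": 0.07, "rx": 0, "ry": 0, "rz": 0}, {"tx": 0, "ty": 0, "tz": 0, "rx": 0, "ry": 0, "rz": 0}, {"tx": 0.197, "ty": -0.017, "tz": 0, "rx": 0, "ry": 0, "rz": 0}, {"tx": 0.191, "ty": -0.051, "tz": 0, "rx": 0, "ry": 0, "rz": 0}, {"tx": 0.179, "ty": -0.084, "tz": 0, "rx": 0, "ry": 0, "rz": 0}, {"tx": 0.162, "ty": -0.113, "tz": 0, "rx": 0, "ry": 0, "rz": 0}, {"tx": 0.14, "ty": -0.14, "tz": 0, "rx": 0, "ry": 0, "rz": 0}, {"tx": 0.113, "ty": -0.162, "tz": 0, "rx": 0, "ry": 0, "rz": 0}])

```text
t: 5.97
position: [509.1, 100.3, 53.2]
orientation: [180.0, -0.1, 0.0]
force: [-0.2, -2.3, 7.1]
opening: 91.7
```

```bash
python3 - <<'E'
from h import *
im=optics.capture("scene");print(swheel(im))
a=im[150:270,180:300,::-1]
cv2.imwrite("pics/c4.png",cv2.resize(a,None,fx=5,fy=5,interpolation=cv2.INTER_CUBIC))
s=status.sense();print(s["force"],s["position"])
E
```

```text
{'ang': 91.4, 'conc': 0.89, 'dark': array([ 2.4, -8.3]), 'nd': 85}
[-1.11760587e+00  3.69590667e-03  6.73879449e+00] [509.73008858 101.10732463  53.32880407]
```

View pics/c4.png

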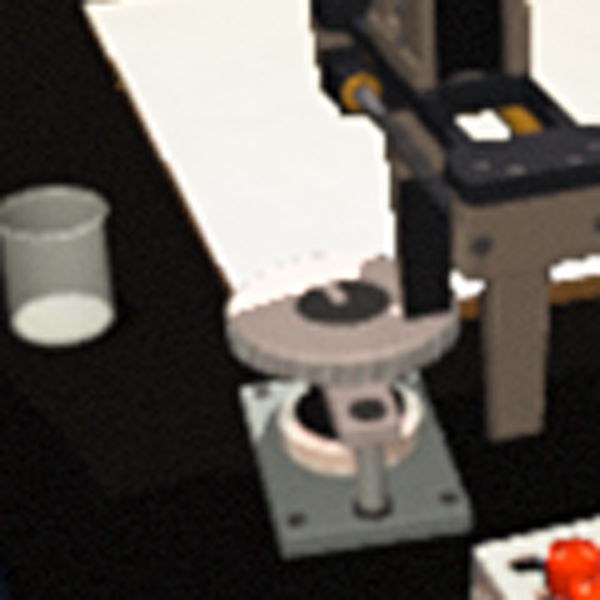

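The scene crop shows the finger on the rim at about (425,310) and the mark turned round to about 91° from 50°. So the wheel rolls with some slip, and the press force is about 7 N. I'll keep going round.

>>> step_arm(deltas=[{"tx": 0.084, "ty": -0.179, "tz": 0, "rx": 0, "ry": 0, "rz": 0}, {"tx": 0.051, "ty": -0.191, "tz": 0, "rx": 0, "ry": 0, "rz": 0}, {"tx": 0.017, "ty": -0.197, "tz": 0, "rx": 0, "ry": 0, "rz": 0}, {"tx": -0.017, "ty": -0.197, "tz": 0, "rx": 0, "ry": 0, "rz": 0}, {"tx": -0.051, "ty": -0.191, "tz": 0, "rx": 0, "ry": 0, "rz": 0}, {"tx": -0.084, "ty": -0.179, "tz": 0, "rx": 0, "ry": 0, "rz": 0}, {"tx": -0.113, "ty": -0.162, "tz": 0, "rx": 0, "ry": 0, "rz": 0}, {"tx": -0.14, "ty": -0.14, "tz": 0, "rx": 0, "ry": 0, "rz": 0}, {"tx": -0.162, "ty": -0.113, "tz": 0, "rx": 0, "ry": 0, "rz": 0}, {"tx": -0.179, "ty": -0.084, "tz": 0, "rx": 0, "ry": 0, "rz": 0}, {"tx": -0.191, "ty": -0.051, "tz": 0, "rx": 0, "ry": 0, "rz": 0}, {"tx": -0.197, "ty": -0.017, "tz": 0, "rx": 0, "ry": 0, "rz": 0}])

```text
t: 7.02
position: [480.7, 152.3, 53.7]
orientation: [-179.9, -0.2, -0.0]
force: [3.0, 0.4, 6.4]
opening: 92.2
```

```bash
cat > look.py <<'E'
from h import *
import sys
im=optics.capture("scene");print(swheel(im))
print([(np.round(d["pixel"],1),ray("scene",d["pixel"],86)[:2],round(d["confidence"],2)) for d in optics.landmark_of("scene","wheel_mark")])
cv2.imwrite(sys.argv[1],cv2.resize(im[150:270,180:300,::-1],None,fx=5,fy=5,interpolation=cv2.INTER_CUBIC))
s=status.sense();print(s["t"],s["force"],s["position"])
E
python3 look.py pics/c5.png
```

```text
{'ang': -128.3, 'conc': 0.98, 'dark': array([ 6. , -1.7]), 'nd': 85}
[(array([334.2, 203.6]), array([657. , 126.1]), 0.74), (array([242.1, 211.8]), array([464.7, 164.4]), 0.72)]
7.1167 [-0.8151102   1.33389291  6.06085094] [479.53967113 152.21676309  53.53298063]
```

>>> step_arm(deltas=[{"tx": -0.197, "ty": 0.017, "tz": 0, "rx": 0, "ry": 0, "rz": 0}, {"tx": -0.191, "ty": 0.051, "tz": 0, "rx": 0, "ry": 0, "rz": 0}, {"tx": -0.179, "ty": 0.084, "tz": 0, "rx": 0, "ry": 0, "rz": 0}, {"tx": -0.162, "ty": 0.113, "tz": 0, "rx": 0, "ry": 0, "rz": 0}, {"tx": -0.14, "ty": 0.14, "tz": 0, "rx": 0, "ry": 0, "rz": 0}, {"tx": -0.113, "ty": 0.162, "tz": 0, "rx": 0, "ry": 0, "rz": 0}, {"tx": -0.084, "ty": 0.179, "tz": 0, "rx": 0, "ry": 0, "rz": 0}, {"tx": -0.051, "ty": 0.191, "tz": 0, "rx": 0, "ry": 0, "rz": 0}, {"tx": -0.017, "ty": 0.197, "tz": 0, "rx": 0, "ry": 0, "rz": 0}, {"tx": 0.017, "ty": 0.197, "tz": 0, "rx": 0, "ry": 0, "rz": 0}, {"tx": 0.051, "ty": 0.191, "tz": 0, "rx": 0, "ry": 0, "rz": 0}, {"tx": 0.084, "ty": 0.179, "tz": 0, "rx": 0, "ry": 0, "rz": 0}])

```text
t: 8.12
position: [450.6, 100.9, 53.5]
orientation: [-179.9, -0.1, -0.0]
force: [-0.3, 3.6, 6.9]
opening: 92.0
```

```bash
python3 look.py pics/c6.png
```

```text
{'ang': 0.0, 'conc': 0.0, 'dark': array([-0.7,  0.2]), 'nd': 85}
[(array([256.7, 213.4]), array([490.4, 146.9]), 0.96), (array([334.7, 206.8]), array([651.7, 112.8]), 0.78)]
8.2167 [ 0.92088888 -0.01058502  6.17792384] [450.84282849 100.38049941  53.43950667]
```

>>> step_arm(deltas=[{"tx": 0.113, "ty": 0.162, "tz": 0, "rx": 0, "ry": 0, "rz": 0}, {"tx": 0.14, "ty": 0.14, "tz": 0, "rx": 0, "ry": 0, "rz": 0}, {"tx": 0.162, "ty": 0.113, "tz": 0, "rx": 0, "ry": 0, "rz": 0}, {"tx": 0.179, "ty": 0.084, "tz": 0, "rx": 0, "ry": 0, "rz": 0}, {"tx": 0.191, "ty": 0.051, "tz": 0, "rx": 0, "ry": 0, "rz": 0}, {"tx": 0.197, "ty": 0.017, "tz": 0, "rx": 0, "ry": 0, "rz": 0}, {"tx": 0.197, "ty": -0.017, "tz": 0, "rx": 0, "ry": 0, "rz": 0}, {"tx": 0.191, "ty": -0.051, "tz": 0, "rx": 0, "ry": 0, "rz": 0}, {"tx": 0.179, "ty": -0.084, "tz": 0, "rx": 0, "ry": 0, "rz": 0}, {"tx": 0.162, "ty": -0.113, "tz": 0, "rx": 0, "ry": 0, "rz": 0}, {"tx": 0.14, "ty": -0.14, "tz": 0, "rx": 0, "ry": 0, "rz": 0}, {"tx": 0.113, "ty": -0.162, "tz": 0, "rx": 0, "ry": 0, "rz": 0}])

```text
t: 9.22
position: [509.2, 100.2, 53.3]
orientation: [180.0, -0.1, 0.0]
force: [0.2, -1.9, 7.5]
opening: 91.8
```

```bash
python3 look.py pics/c7.png; python3 -c "
import cv2,numpy as np
cv2.imwrite('pics/m1.png',np.hstack([cv2.resize(cv2.imread(f'pics/c{k}.png')[50:450,150:550],(260,260)) for k in(5,6,7)]))"
```

```text
{'ang': 79.4, 'conc': 0.78, 'dark': array([ 1.3, -8.6]), 'nd': 85}
[(array([253.6, 206.1]), array([494.1, 179.1]), 0.97), (array([332.2, 208.7]), array([643.2, 107.3]), 0.9)]
9.3167 [ 1.20831309 -0.71291091  6.9579644 ] [509.66265679 100.99780642  53.35275616]
```

View pics/m1.png

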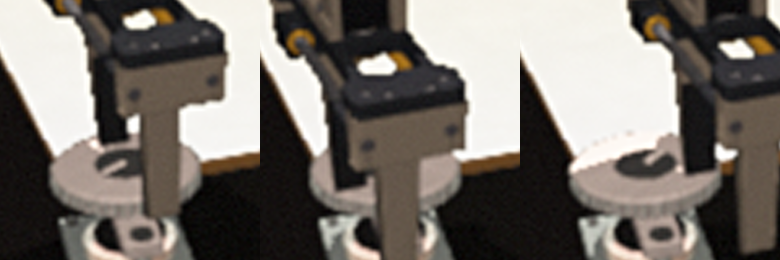

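The montage shows the mark pointing lower left, then hidden, then upper right at about 24°. That is roughly 335° turned for 420° of finger travel, so about one more round plus a bit.

>>> step_arm(deltas=[{"tx": 0.084, "ty": -0.179, "tz": 0, "rx": 0, "ry": 0, "rz": 0}, {"tx": 0.051, "ty": -0.191, "tz": 0, "rx": 0, "ry": 0, "rz": 0}, {"tx": 0.017, "ty": -0.197, "tz": 0, "rx": 0, "ry": 0, "rz": 0}, {"tx": -0.017, "ty": -0.197, "tz": 0, "rx": 0, "ry": 0, "rz": 0}, {"tx": -0.051, "ty": -0.191, "tz": 0, "rx": 0, "ry": 0, "rz": 0}, {"tx": -0.084, "ty": -0.179, "tz": 0, "rx": 0, "ry": 0, "rz": 0}, {"tx": -0.113, "ty": -0.162, "tz": 0, "rx": 0, "ry": 0, "rz": 0}, {"tx": -0.14, "ty": -0.14, "tz": 0, "rx": 0, "ry": 0, "rz": 0}, {"tx": -0.162, "ty": -0.113, "tz": 0, "rx": 0, "ry": 0, "rz": 0}, {"tx": -0.179, "ty": -0.084, "tz": 0, "rx": 0, "ry": 0, "rz": 0}, {"tx": -0.191, "ty": -0.051, "tz": 0, "rx": 0, "ry": 0, "rz": 0}, {"tx": -0.197, "ty": -0.017, "tz": 0, "rx": 0, "ry": 0, "rz": 0}])

```text
t: 10.32
position: [480.8, 152.3, 53.7]
orientation: [-179.9, -0.2, -0.0]
force: [2.4, -0.2, 6.5]
opening: 91.7
```

```bash
python3 look.py pics/c8.png
```

```text
{'ang': -176.9, 'conc': 0.94, 'dark': array([ 6.2, -2.6]), 'nd': 85}
[(array([336.4, 209.4]), array([650.1, 101.3]), 0.91), (array([241. , 209.7]), array([465.2, 173.8]), 0.66)]
10.4167 [-0.43929879  1.437157    7.63030288] [479.56157183 152.20393203  53.55100724]
```

>>> step_arm(deltas=[{"tx": -0.197, "ty": 0.017, "tz": 0, "rx": 0, "ry": 0, "rz": 0}, {"tx": -0.191, "ty": 0.051, "tz": 0, "rx": 0, "ry": 0, "rz": 0}, {"tx": -0.179, "ty": 0.084, "tz": 0, "rx": 0, "ry": 0, "rz": 0}, {"tx": -0.162, "ty": 0.113, "tz": 0, "rx": 0, "ry": 0, "rz": 0}, {"tx": -0.14, "ty": 0.14, "tz": 0, "rx": 0, "ry": 0, "rz": 0}, {"tx": -0.113, "ty": 0.162, "tz": 0, "rx": 0, "ry": 0, "rz": 0}, {"tx": -0.084, "ty": 0.179, "tz": 0, "rx": 0, "ry": 0, "rz": 0}, {"tx": -0.051, "ty": 0.191, "tz": 0, "rx": 0, "ry": 0, "rz": 0}, {"tx": -0.017, "ty": 0.197, "tz": 0, "rx": 0, "ry": 0, "rz": 0}, {"tx": 0.017, "ty": 0.197, "tz": 0, "rx": 0, "ry": 0, "rz": 0}, {"tx": 0.051, "ty": 0.191, "tz": 0, "rx": 0, "ry": 0, "rz": 0}, {"tx": 0.084, "ty": 0.179, "tz": 0, "rx": 0, "ry": 0, "rz": 0}])

```text
t: 11.42
position: [450.6, 100.9, 53.5]
orientation: [-179.9, -0.1, -0.0]
force: [1.2, 3.9, 7.4]
opening: 91.6
```

>>> step_arm(deltas=[{"tx": 0.113, "ty": 0.162, "tz": 0, "rx": 0, "ry": 0, "rz": 0}, {"tx": 0.14, "ty": 0.14, "tz": 0, "rx": 0, "ry": 0, "rz": 0}, {"tx": 0.162, "ty": 0.113, "tz": 0, "rx": 0, "ry": 0, "rz": 0}, {"tx": 0.179, "ty": 0.084, "tz": 0, "rx": 0, "ry": 0, "rz": 0}, {"tx": 0.191, "ty": 0.051, "tz": 0, "rx": 0, "ry": 0, "rz": 0}, {"tx": 0.197, "ty": 0.017, "tz": 0, "rx": 0, "ry": 0, "rz": 0}, {"tx": 0.197, "ty": -0.017, "tz": 0, "rx": 0, "ry": 0, "rz": 0}, {"tx": 0.191, "ty": -0.051, "tz": 0, "rx": 0, "ry": 0, "rz": 0}, {"tx": 0.179, "ty": -0.084, "tz": 0, "rx": 0, "ry": 0, "rz": 0}, {"tx": 0.162, "ty": -0.113, "tz": 0, "rx": 0, "ry": 0, "rz": 0}, {"tx": 0.14, "ty": -0.14, "tz": 0, "rx": 0, "ry": 0, "rz": 0}, {"tx": 0.113, "ty": -0.162, "tz": 0, "rx": 0, "ry": 0, "rz": 0}])

```text
t: 12.42
position: [509.1, 100.2, 53.2]
orientation: [180.0, -0.1, 0.0]
force: [-1.1, -2.9, 7.4]
opening: 91.9
```

```bash
python3 look.py pics/c9.png;  python3 -c "
import cv2,numpy as np
cv2.imwrite('pics/m2.png',np.hstack([cv2.resize(cv2.imread(f'pics/c{k}.png')[150:450,200:500],(390,390)) for k in(8,9)]))"
```

```text
{'ang': 82.9, 'conc': 0.69, 'dark': array([ 0.8, -7.6]), 'nd': 85}
[(array([334.9, 205.3]), array([655. , 118.7]), 0.92), (array([256. , 208.5]), array([495.5, 167.3]), 0.68)]
12.5167 [0.3716778  0.60862446 7.35247258] [509.62397986 100.98905377  53.32395788]
```

View pics/m2.png

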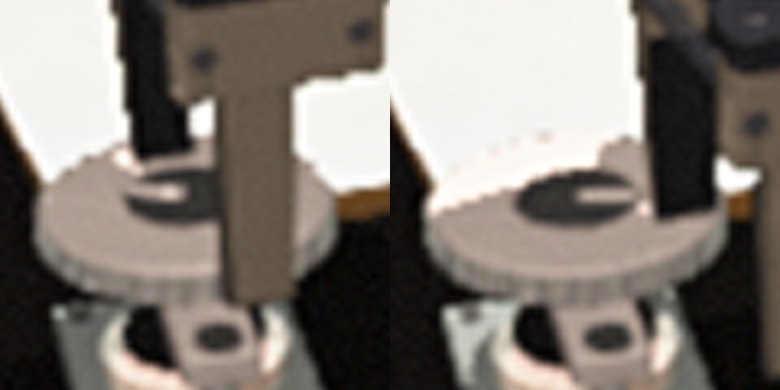

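In the right-hand frame the mark points right in the picture, at about -18° in the world. The wheel has turned about 650°, so roughly 68° remain. I'll roll 70° and lift off.

>>> step_arm(deltas=[{"tx": 0.084, "ty": -0.179, "tz": 0, "rx": 0, "ry": 0, "rz": 0}, {"tx": 0.051, "ty": -0.191, "tz": 0, "rx": 0, "ry": 0, "rz": 0}, {"tx": 0.017, "ty": -0.197, "tz": 0, "rx": 0, "ry": 0, "rz": 0}, {"tx": -0.017, "ty": -0.197, "tz": 0, "rx": 0, "ry": 0, "rz": 0}, {"tx": -0.051, "ty": -0.191, "tz": 0, "rx": 0, "ry": 0, "rz": 0}, {"tx": -0.084, "ty": -0.179, "tz": 0, "rx": 0, "ry": 0, "rz": 0}, {"tx": -0.113, "ty": -0.162, "tz": 0, "rx": 0, "ry": 0, "rz": 0}, {"tx": 0, "ty": 0, "tz": 0, "rx": 0, "ry": 0, "rz": 0}, {"tx": 0, "ty": 0, "tz": 0, "rx": 0, "ry": 0, "rz": 0}, {"tx": 0, "ty": 0, "tz": -0.2, "rx": 0, "ry": 0, "rz": 0}, {"tx": 0, "ty": 0, "tz": -0.7, "rx": 0, "ry": 0, "rz": 0}, {"tx": 0, "ty": 0, "tz": -1, "rx": 0, "ry": 0, "rz": 0}])

```text
t: 13.52
position: [502.5, 138.6, 108.3]
orientation: [179.9, 0.3, 0.0]
force: [-0.1, -0.2, 0.8]
opening: 91.8
```

>>> step_arm(deltas=[{"tx": 0, "ty": 0.5, "tz": -0.8, "rx": 0, "ry": 0, "rz": 0}, {"tx": 0, "ty": 1, "tz": -0.6, "rx": 0, "ry": 0, "rz": 0}, {"tx": 0, "ty": 1, "tz": 0, "rx": 0, "ry": 0, "rz": 0}, {"tx": 0, "ty": 1, "tz": 0, "rx": 0, "ry": 0, "rz": 0}, {"tx": 0, "ty": 1, "tz": 0, "rx": 0, "ry": 0, "rz": 0}, {"tx": 0, "ty": 1, "tz": 0, "rx": 0, "ry": 0, "rz": 0}, {"tx": 0, "ty": 1, "tz": 0, "rx": 0, "ry": 0, "rz": 0}, {"tx": 0, "ty": 1, "tz": 0, "rx": 0, "ry": 0, "rz": 0}, {"tx": 0, "ty": 1, "tz": 0, "rx": 0, "ry": 0, "rz": 0}, {"tx": 0, "ty": 1, "tz": 0, "rx": 0, "ry": 0, "rz": 0}, {"tx": 0, "ty": 0.5, "tz": 0, "rx": 0, "ry": 0, "rz": 0}, {"tx": 0, "ty": 0, "tz": 0, "rx": 0, "ry": 0, "rz": 0}])

```text
t: 14.52
position: [504.4, -163.5, 151.7]
orientation: [180.0, 0.0, -0.1]
force: [0.2, -0.7, 1.0]
opening: 92.1
```

```bash
python3 look.py pics/c10.png; python3 - <<'E'
from h import *
i=optics.capture("top")
print(wheel(i,(478.5,172.1)))
for n,z in(("wheel_mark",88),("small_beaker",0),("timer",0),("spare_dish",0),("box_of_tips",0)):
    print(n,[(np.round(d["pixel"],1),ray("top",d["pixel"],z)[:2],round(d["confidence"],2)) for d in optics.landmark_of("top",n)])
a=cv2.resize(i[170:350,180:340,::-1],(400,450));b=cv2.resize(cv2.imread("pics/c10.png"),(400,450))
cv2.imwrite("pics/m3.png",np.hstack([a,b]))
E
```

```text
{'ang': 44.2, 'conc': 0.96, 'dark': array([ 0. , -1.8]), 'nd': 85}
[(array([250.1, 201.7]), array([493.2, 200.7]), 0.9), (array([334.2, 206. ]), array([652.3, 116.4]), 0.62), (array([246.2, 215.7]), array([467.8, 145.7]), 0.2)]
14.6167 [0.89958828 0.05040895 0.40564249] [ 504.34734267 -160.80965709  151.51813464]
{'outline': array([243.1, 296.8]), 'axes': array([17.8, 32.8]), 'P': array([478.5, 172.1]), 'ang': 43.2, 'conc': 0.99, 'darkc': array([478.2, 170.8])}
wheel_mark [(array([249.2, 290.7]), array([486.7, 182.8]), 0.92), (array([266.1, 203.2]), array([666.1, 151.6]), 0.75)]
small_beaker [(array([181.4, 340.1]), array([388.7, 338.4]), 0.58)]
timer [(array([373.5, 339.6]), array([389.4, -72.1]), 0.7)]
spare_dish []
box_of_tips [(array([270.6, 161.5]), array([788.4, 151.5]), 0.68)]
```

View pics/m3.png

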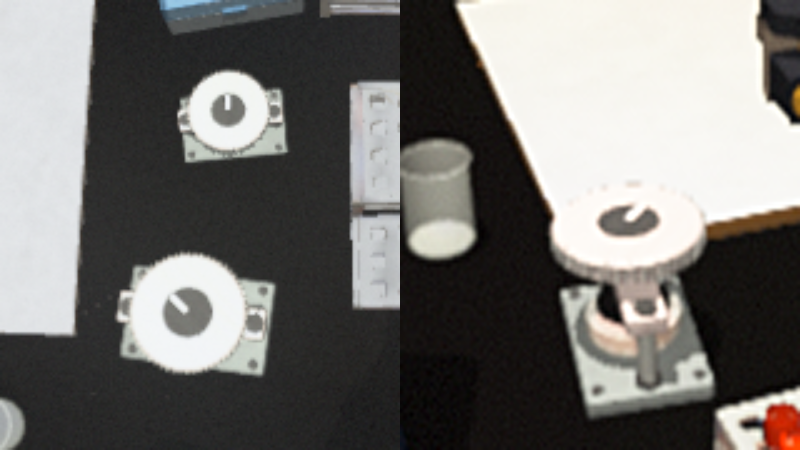

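Both cameras put the mark about 6–7° short of where it started, which is about 2 mm at its end and well within 12.5 mm. The finger is clear of the press, so I'm handing in.

```bash
python3 -c "
from bench import job_done; print(job_done())"
```

```text
the job is handed in; nothing more can be done
None
```

I rolled the 94 mm wheel two full turns anticlockwise with one open fingertip, pressing on its top rim at about 7 N. Then I lifted clear and handed the job in at about 15 s. No verdict was reported.

**Wheel angle:** The mark ended at 43.2° in the top camera (started 49.5°) and 44.2° in the scene camera (started 51.0°). That is about 7° short, or roughly 2 mm at the mark's end, against the 12.5 mm allowed. The wheel slipped under the finger, about 15–20% overall. I counted the two turns from mark readings along the way: 41°, 159°, 246°, about 334°, 482° and 650°.

**Disagreements:**
- With the jaws open, the fingertips sat about 29 mm above the stated TCP, so I found contact by force.
- While the gripper hid part of the mark, my own angle reading failed or disagreed with the trained network. For those readings I used the network's value, checked against the pictures where I viewed them.

**Surroundings:**
- **Beaker and tip box:** they measured within about 5 mm of their starting places.
- **Timer:** it read about 10 mm off in the top camera, which I put down to network scatter since nothing went near it.
- **Spare dish:** the network did not find it in the last picture, so its final place is unchecked; the arm worked nowhere near it.
- **Dish in the press:** it looked in place in the last picture, but I did not measure it.

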